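Flip the recipe divider over its spine

ROBOT

A 6-joint arm with a two-finger parallel gripper is mounted at the origin on the work surface. World frame = base frame: x ahead of the robot, y to its left, z up, the work surface at z = 0. Lengths are in m, angles in rad, forces in N, time in s.
With the tool pointing down it reaches from about 0.3 to 0.875 m from the base axis. Payload 6.4 kg.
Tool frame: the origin (TCP) lies midway between the tips of the shut fingers; the grasp point (between the pads) lies 19 mm behind it; z points along the fingers, y is the direction in which the jaws open and shut (so a half turn about z gives the same grasp; the last joint's range is limited). The gripper opens to 85 mm and grips with 20 to 120 N. Pads are 22 mm wide; open, the fingers measure 114 mm over their backs; the gripper's body (76 mm by 85 mm) begins 54 mm behind the grasp point. The pads swing forward as they close: fully open they stand 13 mm farther back than shut.
Start: joints at [1.123, 0.181, 1.607, -0, 1.354, -0.206], TCP at [0.138, 0.558, 0.231] pointing down, gripper open.
Joint ranges: [-2.99, 2.99], [-0.89, 2.07], [0.3, 2.58], [-1.14, 4.28], [0, 2.63], [-3.12, 3.12]. Speed limits (rad/s): [2.57, 2.57, 3.01, 3.14, 3.14, 3.14].

INTERFACE

Orientations are given as a unit quaternion [w, x, y, z].
In Python, from bench import ctrl gives the robot as it stands. The module is installed in compiled form; this text tells all that it offers.
- The arm moves only by the tool arm_command, never from a script. Its argument "plan" is one flat list of numbers, 4 for each row, row after row: the shift along the tool's x, y, z in mm, then the turn about the tool's z in rad. A call has 1 to 20 rows; each row shifts and turns the commanded pose from where the row before left it, along the tool's axes as they then stand; what a row does not reach is not made up. A row lasts 1/10 s, in which the tool goes at most 50 mm and 8.59 degrees, less where a joint would pass 70% of its speed; a pose out of reach is approached as far as the arm can. A call is refused whole if a number of a shift passes 50 or a number of a turn 0.15, either way. A call with a gripper value outside its range is refused whole. "grip" is the opening, from 0 (shut) to 1 (fully open), set as the call begins (left out, the last holds). The fingers move at their own pace and stop on an object; the grip force is fixed at half the most. Time passes only in rows, so rows that do not move let the fingers close. It gives the time, the measured TCP pose, the force and the opening at its end, in the units of the state.
- ctrl.get_obs(): the state, without advancing time (a new reading comes with each control period).
- ctrl.camera(name): name is "side" or "top"; returns a dict with "color" (400x640x3 uint8, red, green, blue), "camera_matrix" (3x3 intrinsics, pixels), "k1" (the pictures are not rectified: a ray, as slopes to the right and down, at radius r is drawn at 1 + k1 r^2 times it, then the intrinsics apply), "eye" and "attitude" of the camera in the world. Camera axes: x right, y up, looking along -z (the intrinsics and any distortion apply to the point x, -y, -z); pixel columns grow to the right and rows downward; lengths in m; the calibration is good to about 2 mm. A picture is of the moment at which its call begins. There is no depth.
- ctrl.hand_in(): hands the job in, once; it reports no verdict.
The state is a dict: "time_s": time; "q": joint angles; "dq": joint speeds; "joint_efforts": joint torques, N m; "eef_pos": TCP position; "eef_rot": TCP orientation; "wrist_force": force on the tool from outside, world axes, zero at the start; "torque": the same for the moment, N m; "opening": opening from 0.0 (shut) to 1.0 (fully open).
Only numpy, scipy, OpenCV 4.12 (cv2) and the standard library are available. Lean on these libraries where they do the work, as an engineer would, in place of code of your own. Each camera call takes 0.05 s, during which the arm holds its last target. There are 200 camera calls.

TASK

The wooden recipe box has a stiff divider leaf lying on one half of its top. With the outside of the fingertips only, push the leaf up by its red tab, gently swing it over the spine, and press it down so that it lies flat on the other half with its green face up; then back away. Do not pinch the leaf, do not lift, tip or shove the box, and leave everything else on the cart alone.

Things in the scene. Friction and masses are not known exactly. Their poses are not given: they have to be found in the camera images.
- recipe_box: Loose closed wooden recipe box, about 1.4 kg, 160 (its x) by 140 (its y) by 45 mm high. Origin at the centre of its underside, z up. A rigid leaf is hinged on a spine along the box's x across the middle of its top, between two small dark posts (at x = +-72 mm, 57 mm high). The box tips if one presses hard on the part of the leaf that sticks out past it.
- spine (a point): Middle of the hinge axis, on the box's centre line, 49.5 mm above the box's underside; its axes are the box's (x along the hinge axis).
- leaf (a joint): Angle of the leaf about the spine (rad). 0 = lying flat on the +y half of the box, 1.57 = straight up, 3.14 = lying flat on the -y half; both ends are stops with a little felt softness. The leaf weighs 80 g; its hinge is stiff enough that it stays at any angle where it is left, and about 1.5 N at the tab turns it.
- leaf_mid (a point): Centre of the leaf's blue plate, 38 mm from the spine, half-way through its 5 mm thickness (the hinge axis lies in its mid-plane). The plate is 130 mm along the spine and reaches from 6 to 70 mm from it, covering half the box. The face up at the start is blue with white and yellow pictures, the other is green.
- tab_edge (a point): Middle of the outer edge of the red tab, 110 mm from the spine. The tab, 40 mm wide and 5 mm thick, sticks out 40 mm from the middle of the leaf's outer edge, past the box's side, and is free underneath: with the leaf flat, its underside is 47 mm above the cart. Axes are the leaf's, equal to the box's at joint value 0.
- caddy: grey plastic utensil caddy, open box 100 x 130 x 110 mm with one divider, empty; origin under its centre. A bystander.
- spoon_a: aluminium spoon 170 mm long lying on the cart; origin under it near its middle. A bystander.
- spoon_b: a second aluminium spoon, same as the first; origin under it near its middle. A bystander.
- saucer: white ceramic saucer, 140 mm across, 20 mm high; origin under its centre. A bystander.
- jar: clear glass jar with an aluminium twist cap, 70 mm across, 100 mm high; origin under its centre. A bystander.
- egg_ring: yellow silicone-coated egg ring, 90 mm across, 18 mm high; origin under its centre. A bystander.
There are look-alikes about, which are no part of the job. Leave any purple look-alike of the recipe_box alone.

How it is judged:
By the outcome, as a careful person would: the job done as asked, in the order asked, and still so for the second after the job is handed in, with the robot touching nothing.
It also fails if it takes over 48 s, if anything falls off the work surface, if the arm or the gripper's body presses on something with over 40 N, if the wrist force passes 120 N, or if a joint passes its speed limit or range.

## Working session

There is one attempt and no reset: what is moved stays moved. The work goes in short steps, Python scripts to look and compute and a tool call to move; the robot and the scene stay as the last step left them, time stands still between calls to the robot, and variables do not carry over. Pictures are saved under pics/ and viewed, about 8 in all and at most 12, crops included, and the job is handed in when it is done.

Besides the shell and the picture viewer there is one more tool, called after "Request:" as name(argument=value, ...), one argument or row to a line, values as JSON. arm_command: Moves the arm, as the interface text tells. Its arguments: {"type":"object","properties":{"plan":{"type":"array","items":{"type":"number"}},"grip":{"type":"number"}},"required":["plan"]}

```bash
mkdir -p pics; cat > h.py <<'E'
import numpy as np, cv2
from bench import ctrl
from scipy.spatial.transform import Rotation as R
def rot(a):
    a=np.array(a,float)
    return a if a.shape==(3,3) else R.from_quat(a,scalar_first=True).as_matrix()
def ray(c,u,v):
    K=np.array(c["camera_matrix"]);k=c["k1"]
    x=(u-K[0,2])/K[0,0];y=(v-K[1,2])/K[1,1]
    rd=np.hypot(x,y);r=rd
    for _ in range(20): r=rd/(1+k*r*r)
    s=r/rd if rd>0 else 1
    return np.array(c["eye"]),rot(c["attitude"])@np.array([x*s,-y*s,-1])
def plane(c,u,v,z):
    e,d=ray(c,u,v);return e+d*(z-e[2])/d[2]
def proj(c,p):
    K=np.array(c["camera_matrix"]);q=rot(c["attitude"]).T@(np.array(p)-np.array(c["eye"]))
    x,y=q[0]/-q[2],-q[1]/-q[2];f=1+c["k1"]*(x*x+y*y)
    return K[0,0]*x*f+K[0,2],K[1,1]*y*f+K[1,2]
def save(c,n,box=None,s=1):
    im=c["color"][:,:,::-1]
    if box: im=im[box[1]:box[3],box[0]:box[2]]
    cv2.imwrite("pics/"+n,cv2.resize(im,None,fx=s,fy=s,interpolation=cv2.INTER_CUBIC))
def masks(c,lo,hi,amin=30):
    h=cv2.cvtColor(c["color"],cv2.COLOR_RGB2HSV)
    m=cv2.inRange(h,np.array(lo),np.array(hi))
    return [q for q in cv2.findContours(m,0,2)[0] if cv2.contourArea(q)>amin]
E
python3 - <<'E'
from h import *
a=ctrl.camera("top");b=ctrl.camera("side")
for c in(a,b):print(c["eye"],c["attitude"],c["camera_matrix"],c["k1"])
cv2.imwrite("pics/a.png",cv2.resize(np.vstack([a["color"],b["color"]])[:,:,::-1],(480,600)) if 0 else a["color"][:,:,::-1]);save(b,"b.png")
print(ctrl.get_obs())
E
```

```text
[ 0.52669039 -0.00176573  1.25912447] [ 0.71662041  0.03226864 -0.01728213 -0.69650215] [[456.57583341   0.         319.29590159]
 [  0.         456.57583341 201.60885307]
 [  0.           0.           1.        ]] 0.003763262423688953
[ 0.28054944 -0.79939769  0.75265716] [ 0.8797942   0.43334408 -0.07780679 -0.17922383] [[427.31275485   0.         324.53107878]
 [  0.         427.31275485 197.83047988]
 [  0.           0.           1.        ]] 0.02666666535205378
{'time_s': 0.1, 'q': array([ 1.12267015e+00,  1.81459371e-01,  1.60792402e+00, -2.85545148e-05,
        1.35378934e+00, -2.06297259e-01]), 'dq': array([-0.00052453, -0.00233222, -0.00206998, -0.00027402,  0.00040618,
       -0.00123819]), 'joint_efforts': array([ 4.80104336e-04, -4.45862746e+01, -3.52243888e+01, -2.32731400e-04,
        3.97955999e-03,  4.41149803e-05]), 'eef_pos': array([0.13746825, 0.5578084 , 0.23047065]), 'eef_rot': array([-2.40719919e-04,  1.20616939e-01,  9.92698811e-01, -7.52597547e-04]), 'wrist_force': array([-0.18892986, -0.55538423,  1.00752211]), 'torque': array([ 0.01098891, -0.03303441, -0.02102304]), 'opening': 1.000672437924529}
```

View pics/a.png

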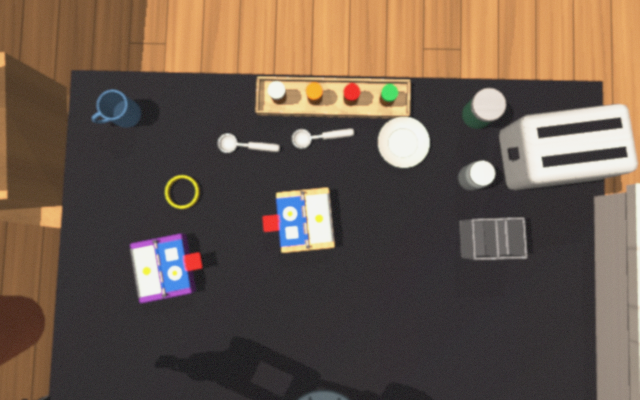

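View pics/b.png

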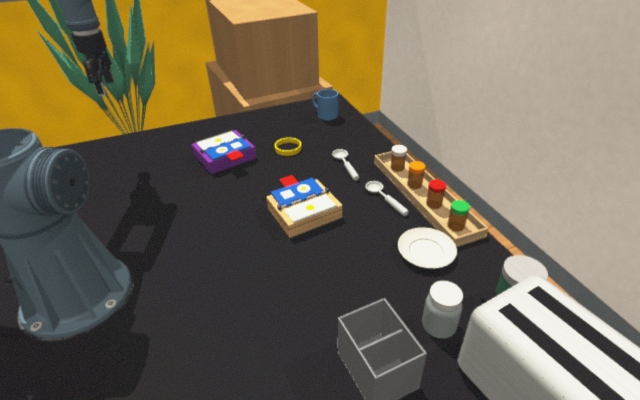

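Top view: the candidates are the wooden box at about (305,220) and the purple one at about (163,268). The wooden one is the one described, and the purple is the look-alike to leave alone. The target's red tab is at (271,223), pointing left (+y), and its spine runs along roughly world x.

```bash
python3 - <<'E'
from h import *
c=ctrl.camera("top");s=ctrl.camera("side")
save(c,"c.png",(245,170,355,270),6)
h=cv2.cvtColor(c["color"],cv2.COLOR_RGB2HSV)
m=np.zeros(h.shape[:2],np.uint8)
sub=c["color"][170:270,250:350].max(2)>90
m[170:270,250:350]=sub*255
for q in masks(c,(0,150,100),(8,255,255)):
    r=cv2.minAreaRect(q);
    if 255<r[0][0]<290: print("tab",r); print([plane(c,u,v,.0495).round(4) for u,v in cv2.boxPoints(r)])
for q in masks(c,(100,120,80),(125,255,255),200):
    r=cv2.minAreaRect(q); 
    if 270<r[0][0]<320:print("blue",r,[plane(c,u,v,.052).round(4) for u,v in cv2.boxPoints(r)])
# whole box top without tab
red=cv2.inRange(h,np.array((0,150,80)),np.array((8,255,255)))
m2=cv2.morphologyEx(m&~cv2.dilate(red,None),cv2.MORPH_OPEN,np.ones((5,5)))
for q in cv2.findContours(m2,0,2)[0]:
    if cv2.contourArea(q)>500:
        r=cv2.minAreaRect(q);P=np.array([plane(c,u,v,.047) for u,v in cv2.boxPoints(r)]);print("box",r,P.round(4),P.mean(0),np.linalg.norm(np.diff(P,axis=0),axis=1))
E
```

```text
tab ((269.0, 222.5), (14.0, 17.0), 0.0)
[array([0.529 , 0.1747, 0.0495]), array([0.574 , 0.1764, 0.0495]), array([0.5751, 0.1392, 0.0495]), array([0.53  , 0.1375, 0.0495])]
blue ((291.14849853515625, 220.9851531982422), (47.164764404296875, 28.557567596435547), 84.2894058227539) [array([0.6149, 0.144 , 0.052 ]), array([0.6245, 0.0687, 0.052 ]), array([0.5008, 0.0524, 0.052 ]), array([0.4912, 0.1272, 0.052 ])]
box ((304.2821960449219, 219.82176208496094), (62.587833404541016, 55.32406234741211), 84.2894058227539) [[ 0.6353  0.1479  0.047 ]
 [ 0.654   0.0013  0.047 ]
 [ 0.4893 -0.0197  0.047 ]
 [ 0.4704  0.1254  0.047 ]] [0.56224507 0.06375165 0.047     ] [0.14776256 0.16611077 0.14630468]
```

View pics/c.png

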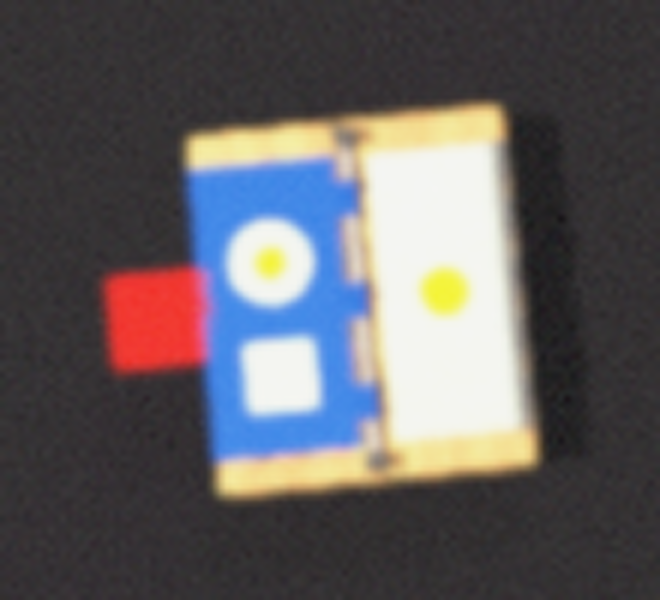

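Request:
arm_command(
  plan=[-32, -30, -9, 0, -32, -30, -9, 0, -32, -30, -9, 0, -32, -30, -9, 0, -32, -30, -9, 0, -32, -30, -9, 0, -32, -30, -9, 0, -32, -30, -9, 0, -32, -30, -9, 0, -32, -30, -9, 0, -32, -30, -9, 0, 0, 0, 0, 0],
  grip=0,
)

```text
time_s: 1.4
eef_pos: [0.4032, 0.1497, 0.3314]
eef_rot: [0.001, 0.124, 0.992, -0.001]
wrist_force: [0.3, 0.4, -0.1]
opening: 0.003
```

```bash
python3 - <<'E'
from h import *
o=ctrl.get_obs();print(o["time_s"],o["q"],o["eef_pos"],o["eef_rot"],o["opening"],o["wrist_force"])
c=ctrl.camera("side");u,v=map(int,proj(c,o["eef_pos"]));print(u,v)
save(c,"d.png",(max(u-60,0),max(v-80,0),u+60,v+20),6)
E
```

```text
1.4 [ 7.92059274e-02 -2.32316006e-01  1.81095221e+00 -1.61950490e-03
  1.56042371e+00 -1.24320905e+00] [0.40315699 0.14965179 0.3313986 ] [ 1.40382506e-03  1.23864225e-01  9.92298037e-01 -5.37224512e-04] 0.0030082759000150325 [ 0.2667193   0.40096371 -0.13877854]
219 98
```

View pics/d.png

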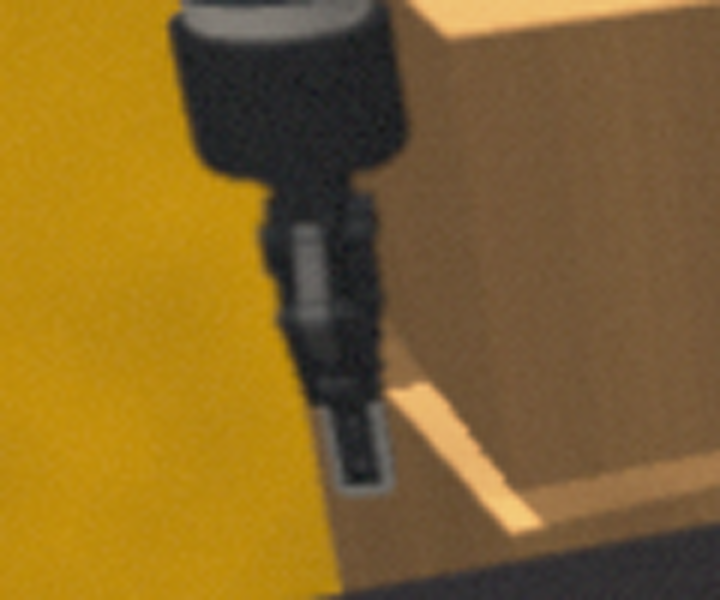

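The picture shows shut Robotiq-style fingers, straight and tapered towards the tip, with no ledge facing up. A vertical tool can't get under the tab. I'll test high above the cart, clear of everything, whether the tool leans when sent past its reach.

Request:
arm_command(
  plan=[-48, 12, 0, 0, -48, 12, 0, 0, -48, 12, 0, 0, -48, 12, 0, 0, -48, 12, 0, 0, -48, 12, 0, 0, -48, 12, 0, 0, -48, 12, 0, 0, -48, 12, 0, 0, -48, 12, 0, 0],
)

```text
time_s: 2.45
eef_pos: [0.8727, 0.1554, 0.324]
eef_rot: [0.006, 0.12, 0.993, 0.002]
wrist_force: [98.7, 16.1, 92.5]
opening: 0.002
```

Request:
arm_command(
  plan=[-48, 12, 0, 0, -48, 12, 0, 0, -48, 12, 0, 0, -48, 12, 0, 0],
)

```text
time_s: 2.85
eef_pos: [0.9293, 0.1344, 0.2854]
eef_rot: [0.064, 0.119, 0.991, 0.019]
wrist_force: [0.4, 0.0, 0.4]
opening: 0.0
```

```bash
python3 - <<'E'
from h import *
o=ctrl.get_obs();print(o["time_s"],o["q"],o["eef_pos"],o["eef_rot"],"\n",rot(o["eef_rot"]).round(3))
E
```

```text
2.85 [ 0.01091426  1.00440291  0.3000769   0.02037991  1.7047628  -1.31579985] [0.9292902  0.1343908  0.28540699] [0.06421589 0.11945488 0.99058493 0.01866381] 
 [[-0.963  0.234  0.132]
 [ 0.239  0.971  0.022]
 [-0.123  0.052 -0.991]]
```

Request:
arm_command(
  plan=[-12, 3, -6, 0, -12, 3, -6, 0, -12, 3, -6, 0, -12, 3, -6, 0, -12, 3, -6, 0, -12, 3, -6, 0],
)

```text
time_s: 3.45
eef_pos: [0.9391, 0.1233, 0.3158]
eef_rot: [0.091, 0.12, 0.988, 0.025]
wrist_force: [0.1, 0.1, 0.0]
opening: -0.001
```

```bash
python3 - <<'E'
from h import *
o=ctrl.get_obs();print(o["time_s"],o["q"],o["eef_pos"],o["eef_rot"],"\n",rot(o["eef_rot"]).round(3))
E
```

```text
3.45 [-0.00380401  0.97415504  0.29851751  0.02854632  1.682146   -1.3269713 ] [0.93906414 0.12327451 0.31577398] [0.09089815 0.1200682  0.98827845 0.02503724] 
 [[-0.955  0.233  0.186]
 [ 0.242  0.97   0.028]
 [-0.174  0.071 -0.982]]
```

Request:
arm_command(
  plan=[-20, 5, -4, 0, -28, 7, -6, 0, -36, 9, -8, 0, -42, 10, -8, 0, -42, 10, -8, 0, -42, 10, -8, 0, -42, 10, -8, 0, -42, 10, -8, 0, -36, 9, -8, 0, -28, 7, -6, 0],
)

```text
time_s: 4.45
eef_pos: [0.9997, 0.0883, 0.3875]
eef_rot: [0.21, 0.119, 0.969, 0.052]
wrist_force: [-0.4, 0.2, 0.5]
opening: 0.0
```

```bash
python3 - <<'E'
from h import *
o=ctrl.get_obs();print(o["time_s"],o["q"],o["eef_pos"],o["eef_rot"],"\n",rot(o["eef_rot"]).round(3))
E
```

```text
4.45 [-0.05320525  0.91973002  0.29827093  0.07418504  1.49359249 -1.37021442] [0.99966493 0.08832817 0.38745303] [0.20991742 0.11850166 0.96909943 0.05232898] 
 [[-0.884  0.208  0.419]
 [ 0.252  0.966  0.052]
 [-0.394  0.151 -0.906]]
```

It does lean when pushed past reach: 25° so far, and the lean stays. I'll square up the twist and lean to about 45°, which lets the fingertips slip under the tab from the near side.

Request:
arm_command(
  plan=[0, 0, 0, -0.12, 0, 0, 0, -0.12, 0, 0, 0, -0.12, -20, 0, -4, 0, -30, 0, -6, 0, -40, 0, -6, 0, -44, 0, -6, 0, -44, 0, -6, 0, -44, 0, -6, 0, -44, 0, -6, 0, -44, 0, -6, 0, -44, 0, -6, 0, -40, 0, -6, 0, -28, 0, -6, 0],
)

```text
time_s: 5.85
eef_pos: [1.0281, 0.1002, 0.5246]
eef_rot: [0.346, -0.054, 0.936, 0.018]
wrist_force: [0.4, 0.2, 0.5]
opening: -0.0
```

```bash
python3 - <<'E'
from h import *
o=ctrl.get_obs();print(o["time_s"],o["q"],o["eef_pos"],o["eef_rot"],"\n",rot(o["eef_rot"]).round(3))
E
```

```text
5.85 [-0.0494237   0.81227475  0.29832654  0.10689762  1.33014181 -1.72281284] [1.0280835  0.10017557 0.52456198] [ 0.3464086  -0.0539339   0.93635196  0.01836354] 
 [[-0.754 -0.114  0.647]
 [-0.088  0.994  0.072]
 [-0.651 -0.003 -0.759]]
```

Request:
arm_command(
  plan=[10, 2, -2, 0, 25, 5, -4, 0, 41, 8, -6, 0, 41, 8, -7, 0, 41, 7, -6, 0, 41, 8, -7, 0, 41, 8, -6, 0, 41, 7, -7, 0, 41, 8, -6, 0, 41, 8, -7, 0, 41, 7, -6, 0, 41, 8, -7, 0, 41, 8, -6, 0, 41, 7, -7, 0, 41, 8, -6, 0, 25, 5, -4, 0, 20, 4, -3, 0, 0, 0, 0, 0],
)

```text
time_s: 7.65
eef_pos: [0.4877, 0.1545, 0.1974]
eef_rot: [0.344, -0.054, 0.937, 0.019]
wrist_force: [-0.1, 0.3, -0.4]
opening: 0.002
```

```bash
cat > go.py <<'E'
from h import *
import sys
o=ctrl.get_obs();M=rot(o["eef_rot"])
print(o["time_s"],o["q"].round(2),o["eef_pos"].round(4),o["wrist_force"].round(2),"\n",M.round(3))
p=np.array(o["eef_pos"])
for a in sys.argv[1:]:
    t=np.array(eval(a));print(a,"tool mm",(1000*M.T@(t-p)).round(1));p=t
E
python3 go.py "(.489,.153,.2)" "(.489,.153,.026)" "(.534,.158,.026)"
```

```text
7.65 [ 0.05 -0.34  2.33  0.09  0.46 -1.71] [0.4877 0.1545 0.1974] [-0.1   0.27 -0.43] 
 [[-0.758 -0.115  0.643]
 [-0.089  0.993  0.072]
 [-0.647 -0.003 -0.763]]
(.489,.153,.2) tool mm [-2.5 -1.6 -1.2]
(.489,.153,.026) tool mm [112.5   0.4 132.7]
(.534,.158,.026) tool mm [-34.5  -0.2  29.3]
```

Request:
arm_command(
  plan=[6, 0, 8, 0, 11, 0, 16, 0, 11, 0, 16, 0, 11, 0, 16, 0, 11, 0, 16, 0, 11, 0, 16, 0, 6, 0, 9, 0, 0, 0, 0, 0],
)

```text
time_s: 8.45
eef_pos: [0.503, 0.1548, 0.0813]
eef_rot: [0.345, -0.053, 0.937, 0.018]
wrist_force: [-0.3, 0.2, 0.6]
opening: -0.004
```

```bash
python3 go.py "(.503,.156,.026)" "(.534,.158,.026)" "(.534,.158,.036)"; python3 - <<'E'
from h import *
c=ctrl.camera("side");save(c,"e.png",(230,140,360,240),6)
E
```

```text
8.45 [ 0.05  0.01  2.36  0.52  0.08 -2.14] [0.503  0.1548 0.0813] [-0.29  0.17  0.64] 
 [[-0.757 -0.113  0.644]
 [-0.087  0.994  0.071]
 [-0.648 -0.002 -0.762]]
(.503,.156,.026) tool mm [35.7  1.4 42.2]
(.534,.158,.026) tool mm [-23.6  -1.5  20.1]
(.534,.158,.036) tool mm [-6.5 -0.  -7.6]
```

View pics/e.png

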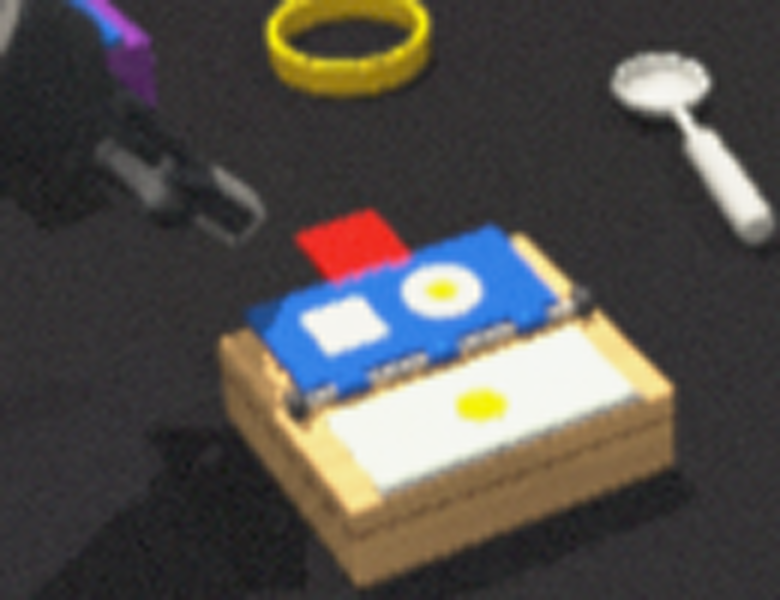

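The tip hangs just short of the tab's near edge and the box looks undisturbed. Joint 5 is close to its limit of 0, so I'll go down slowly and watch the lean.

Request:
arm_command(
  plan=[3, 0, 5, 0, 3, 0, 5, 0, 3, 0, 5, 0, 3, 0, 5, 0, 0, 0, 0, 0],
)

```text
time_s: 9.0
eef_pos: [0.5072, 0.1561, 0.0644]
eef_rot: [0.346, -0.054, 0.936, 0.019]
wrist_force: [-0.3, -0.1, -0.5]
opening: -0.0
```

```bash
python3 go.py "(.507,.156,.034)" "(.524,.158,.034)" "(.524,.158,.044)"
```

```text
9.0 [ 0.05  0.08  2.35  1.31  0.04 -2.93] [0.5072 0.1561 0.0644] [-0.31 -0.1  -0.52] 
 [[-0.755 -0.113  0.646]
 [-0.087  0.994  0.073]
 [-0.65  -0.001 -0.76 ]]
(.507,.156,.034) tool mm [20.  -0.  22.9]
(.524,.158,.034) tool mm [-13.    0.1  11.1]
(.524,.158,.044) tool mm [-6.5 -0.  -7.6]
```

Request:
arm_command(
  plan=[0, 0, -10, 0, 0, 0, -10, 0.14, 0, 0, 0, 0.14, 0, 0, 0, 0.14, 0, 0, 0, 0.14, 0, 0, 0, 0.14, 0, 0, 0, 0.14, 0, 0, 0, 0.14, 0, 0, 0, 0.14, 0, 0, 0, 0.14, 0, 0, 0, 0.14, 0, 0, 0, 0.14],
)

```text
time_s: 10.2
eef_pos: [0.5009, 0.1563, 0.0722]
eef_rot: [0.244, 0.587, 0.731, 0.247]
wrist_force: [-0.1, -0.4, -0.4]
opening: -0.001
```

Request:
arm_command(
  plan=[0, 0, 0, 0.14, 0, 0, 0, 0.14, 0, 0, 0, 0.14, 0, 0, 0, 0.14, 0, 0, 0, 0.14, 0, 0, 0, 0.14, 0, 0, 0, 0.14, 0, 0, 0, 0.14, 0, 0, 0, 0.14, 0, 0, 0, 0.14, 0, 0, 0, 0.14, 0, 0, 0, 0],
)

```text
time_s: 11.4
eef_pos: [0.5008, 0.1563, 0.0721]
eef_rot: [0.003, 0.93, 0.118, 0.347]
wrist_force: [0.3, -0.2, 0.6]
opening: 0.004
```

```bash
python3 go.py "(.507,.156,.064)" "(.507,.156,.034)" "(.524,.158,.034)" "(.524,.158,.044)"
```

```text
11.4 [0.05 0.04 2.36 0.92 0.06 0.46] [0.5008 0.1563 0.0721] [ 0.31 -0.23  0.55] 
 [[ 0.731  0.218  0.647]
 [ 0.223 -0.972  0.076]
 [ 0.645  0.089 -0.759]]
(.507,.156,.064) tool mm [-0.8  0.9 10.1]
(.507,.156,.034) tool mm [-19.4  -2.7  22.8]
(.524,.158,.034) tool mm [12.9  1.8 11.1]
(.524,.158,.044) tool mm [ 6.5  0.9 -7.6]
```

Request:
arm_command(
  plan=[0, 0, 3, 0, 0, 0, 3, 0, 0, 0, 4, 0, -2, 0, 2, 0, -2, 0, 2, 0, -2, 0, 2, 0, -2, 0, 2, 0, -2, 0, 2, 0, -2, 0, 2, 0, -2, 0, 2, 0, -2, -1, 2, 0, -2, -1, 2, 0, -1, -1, 2, 0, 0, 0, 0, 0],
)

```text
time_s: 12.8
eef_pos: [0.5051, 0.1574, 0.0359]
eef_rot: [0.004, 0.93, 0.12, 0.346]
wrist_force: [-0.0, -0.0, 0.1]
opening: 0.001
```

```bash
python3 go.py "(.508,.156,.034)" "(.524,.158,.034)" "(.524,.158,.044)"
```

```text
12.8 [ 0.05  0.17  2.35  2.65  0.09 -1.27] [0.5051 0.1574 0.0359] [-0.01 -0.05  0.07] 
 [[ 0.731  0.221  0.646]
 [ 0.227 -0.971  0.076]
 [ 0.644  0.091 -0.76 ]]
(.508,.156,.034) tool mm [0.6 1.8 3.2]
(.524,.158,.034) tool mm [12.1  1.6 10.5]
(.524,.158,.044) tool mm [ 6.4  0.9 -7.6]
```

Request:
arm_command(
  plan=[-2, 0, 3, 0, -2, 0, 3, 0, -1, 0, 3, 0, 3, 0, 3, 0, 3, 0, 3, 0, 3, 1, 3, 0, 3, 0, 2, 0, 3, 1, 2, 0, 3, 0, 2, 0, 2, 1, 2, 0, 0, 0, 0, 0],
)

```text
time_s: 13.9
eef_pos: [0.5335, 0.1595, 0.0258]
eef_rot: [0.004, 0.931, 0.119, 0.346]
wrist_force: [0.4, 0.5, 0.2]
opening: -0.0
```

```bash
python3 go.py; python3 - <<'E'
from h import *
c=ctrl.camera("side");d=ctrl.camera("top")
a=cv2.resize(c["color"][150:240,245:345],(444,400),interpolation=2);b=cv2.resize(d["color"][175:265,240:320],(356,400),interpolation=2)
cv2.imwrite("pics/f.png",np.hstack([a,b])[:,:,::-1])
E
```

```text
13.9 [ 0.05  0.25  2.28  2.72  0.1  -1.34] [0.5335 0.1595 0.0258] [0.44 0.54 0.22] 
 [[ 0.732  0.219  0.645]
 [ 0.224 -0.972  0.076]
 [ 0.644  0.089 -0.76 ]]
```

View pics/f.png

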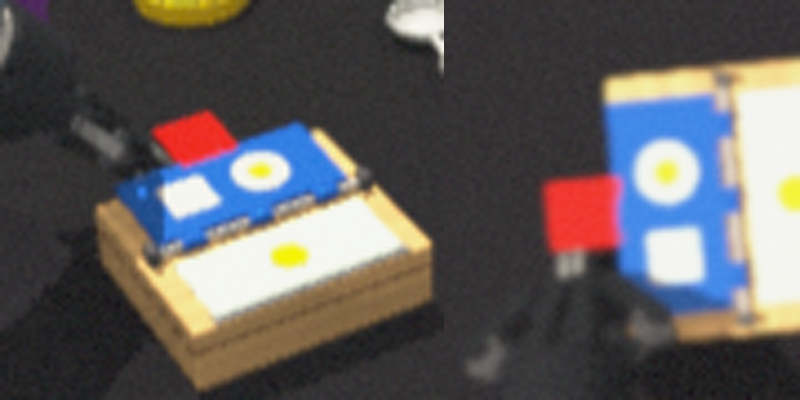

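The fingertips are under the red tab at about radius 97 mm, and the wrist force is near zero. Next I'll generate arc increments for the swing.

```bash
cat > arc.py <<'E'
from h import *
import sys
S=np.array([.562,.063,.0495]);u=np.array([.9928,.1197,0]);v=np.array([-.1197,.9928,0]);k=np.array([0,0,1.])
def tcp(th,r,d,x): return S+x*u+r*(np.cos(th)*v+np.sin(th)*k)+d*(np.sin(th)*v-np.cos(th)*k)
if __name__=="__main__":
    t1,n,r,d1,dx=map(float,sys.argv[1:6])  # target angle deg, rows, radius mm, offset mm, move along u mm
    o=ctrl.get_obs();M=rot(o["eef_rot"]);p=np.array(o["eef_pos"]);q=p-S
    y,z,x0=q@v,q[2],q@u; rr=np.hypot(y,z)
    print(o["time_s"],o["q"].round(2),p.round(4),o["wrist_force"].round(2),"x,y,z",(1e3*np.array([x0,y,z])).round(1))
    d0=float(sys.argv[6])/1e3; r0=np.sqrt(max(rr**2-d0**2,0)); th0=np.arctan2(z,y)+np.arctan2(d0,r0);print("r0",r0,"th0",np.degrees(th0))
    acc=p.copy();out=[]
    for i in range(1,int(n)+1):
        s=i/n;w=tcp(th0+s*(np.radians(t1)-th0),r0+s*(r/1e3-r0),d0+s*(d1/1e3-d0),x0+s*dx/1e3)
        m=np.round(1e3*M.T@(w-acc));acc=acc+M@m/1e3;out+=[*m.astype(int),0]
    print([int(a) for a in out],acc.round(3))
E
python3 arc.py 40 16 97 18 4 23.7
```

```text
14.0 [ 0.05  0.25  2.28  2.72  0.1  -1.34] [0.5328 0.1595 0.0254] [ 0.91 -0.09 -0.39] x,y,z [-17.4  99.3 -24.1]
r0 0.09939691712331371 th0 -0.22248193555224166
[3, 0, -3, 0, 4, 0, -4, 0, 3, 0, -3, 0, 3, 0, -4, 0, 3, 1, -3, 0, 4, 0, -4, 0, 3, 1, -3, 0, 3, 1, -4, 0, 3, 2, -3, 0, 3, 1, -3, 0, 3, 2, -3, 0, 3, 2, -4, 0, 2, 2, -3, 0, 3, 3, -3, 0, 2, 2, -3, 0, 3, 3, -3, 0] [0.538 0.147 0.098]
```

Request:
arm_command(
  plan=[3, 0, -3, 0, 4, 0, -4, 0, 3, 0, -3, 0, 3, 0, -4, 0, 3, 1, -3, 0, 4, 0, -4, 0, 3, 1, -3, 0, 3, 1, -4, 0],
)

```text
time_s: 14.8
eef_pos: [0.533, 0.1608, 0.0573]
eef_rot: [0.003, 0.931, 0.119, 0.345]
wrist_force: [-0.9, -1.6, -1.5]
opening: 0.001
```

```bash
python3 arc.py 40 8 97 18 2 21; python3 - <<'E'
from h import *
c=ctrl.camera("side");d=ctrl.camera("top")
a=cv2.resize(c["color"][140:240,245:345],(400,400),interpolation=2);b=cv2.resize(d["color"][175:265,240:320],(356,400),interpolation=2)
cv2.imwrite("pics/g.png",np.hstack([a,b])[:,:,::-1])
E
```

```text
14.8 [ 0.06  0.15  2.28  1.45  0.04 -0.06] [0.533  0.1608 0.0573] [-0.89 -1.63 -1.54] x,y,z [-17.1 100.5   7.8]
r0 0.09862954793958624 th0 16.452560356696566
[4, 1, -4, 0, 3, 2, -4, 0, 3, 2, -4, 0, 4, 2, -4, 0, 3, 2, -3, 0, 3, 3, -4, 0, 3, 3, -3, 0, 3, 3, -4, 0] [0.537 0.147 0.098]
```

View pics/g.png

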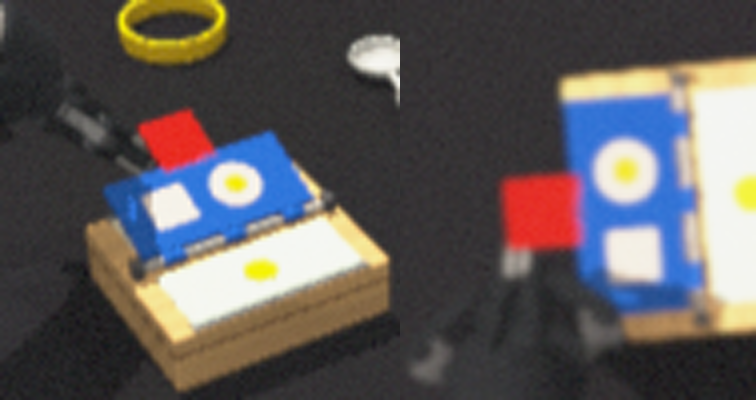

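Side and top crops show the leaf up about 16°, the box corner unmoved at the same pixel, and a contact force of about 2 N. I'll continue, drawing in slightly towards radius 93.

```bash
python3 arc.py 50 14 92 17 3 21
```

```text
14.9 [ 0.06  0.15  2.28  1.46  0.04 -0.07] [0.5333 0.1609 0.0576] [-1.66 -2.13 -0.34] x,y,z [-16.8 100.6   8.1]
r0 0.0987415363677282 th0 16.630503901215743
[3, 1, -3, 0, 3, 2, -3, 0, 2, 2, -3, 0, 3, 1, -3, 0, 2, 3, -3, 0, 3, 2, -3, 0, 2, 2, -3, 0, 2, 3, -2, 0, 2, 2, -3, 0, 2, 3, -2, 0, 2, 3, -3, 0, 2, 3, -2, 0, 2, 3, -2, 0, 1, 3, -2, 0] [0.539 0.133 0.109]
```

Request:
arm_command(
  plan=[3, 1, -3, 0, 3, 2, -3, 0, 2, 2, -3, 0, 3, 1, -3, 0, 2, 3, -3, 0, 3, 2, -3, 0, 2, 2, -3, 0, 2, 3, -2, 0, 2, 2, -3, 0, 2, 3, -2, 0, 2, 3, -3, 0, 2, 3, -2, 0, 2, 3, -2, 0, 1, 3, -2, 0],
)

```text
time_s: 16.3
eef_pos: [0.5404, 0.133, 0.1086]
eef_rot: [0.002, 0.931, 0.119, 0.346]
wrist_force: [-0.5, -2.8, -4.4]
opening: -0.001
```

```bash
python3 arc.py 95 18 90 13 4 17
```

```text
16.3 [-0.03 -0.01  2.29  0.55  0.19  0.78] [0.5404 0.133  0.1086] [-0.48 -2.78 -4.42] x,y,z [-13.   72.1  59.1]
r0 0.09164053321406661 th0 49.82649723644303
[2, 3, -2, 0, 2, 3, -2, 0, 1, 4, -2, 0, 2, 3, -2, 0, 1, 4, -2, 0, 1, 4, -2, 0, 1, 3, -1, 0, 1, 4, -2, 0, 1, 4, -1, 0, 1, 4, -1, 0, 1, 4, -1, 0, 0, 4, -1, 0, 0, 5, -1, 0, 1, 4, -1, 0, 0, 4, 0, 0, 0, 4, 0, 0, 0, 4, -1, 0, -1, 5, 0, 0] [0.552 0.066 0.14 ]
```

```bash
python3 - <<'E'
from h import *
c=ctrl.camera("side");d=ctrl.camera("top")
a=cv2.resize(c["color"][120:220,245:345],(400,400),interpolation=2);b=cv2.resize(d["color"][175:265,240:320],(356,400),interpolation=2)
cv2.imwrite("pics/h.png",np.hstack([a,b])[:,:,::-1]);print([ctrl.get_obs()["wrist_force"].round(2),ctrl.get_obs()["torque"].round(3)])
E
```

```text
[array([-0.96, -2.34, -3.13]), array([-0.283,  0.799, -0.243])]
```

View pics/h.png

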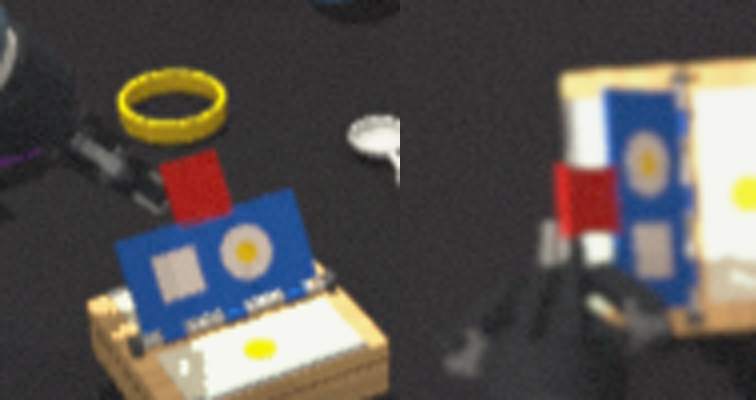

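Leaf is at about 50° and the box hasn't moved, but the fingers catch only the tab's outer near corner. I'll go deeper in x and a bit inward during the next arc.

```bash
python3 arc.py 80 14 88 14 9 17
```

```text
16.4 [-0.03 -0.01  2.29  0.55  0.19  0.78] [0.5406 0.1329 0.1088] [-0.96 -2.34 -3.13] x,y,z [-12.8  71.9  59.3]
r0 0.09166586898375893 th0 50.00058702823064
[2, 3, -2, 0, 2, 3, -1, 0, 1, 3, -1, 0, 2, 3, -2, 0, 1, 3, -1, 0, 1, 3, -1, 0, 2, 4, -1, 0, 1, 3, -1, 0, 1, 3, -1, 0, 1, 4, 0, 0, 1, 3, -1, 0, 1, 4, 0, 0, 0, 3, -1, 0, 1, 4, 0, 0] [0.555 0.091 0.134]
```

Request:
arm_command(
  plan=[2, 3, -2, 0, 2, 3, -1, 0, 1, 3, -1, 0, 2, 3, -2, 0, 1, 3, -1, 0, 1, 3, -1, 0, 2, 4, -1, 0, 1, 3, -1, 0, 1, 3, -1, 0, 1, 4, 0, 0, 1, 3, -1, 0, 1, 4, 0, 0, 0, 3, -1, 0, 1, 4, 0, 0],
)

```text
time_s: 17.8
eef_pos: [0.5545, 0.0912, 0.1331]
eef_rot: [0.002, 0.931, 0.119, 0.346]
wrist_force: [-0.6, 0.6, -1.0]
opening: 0.002
```

```bash
python3 arc.py 125 20 84 12 3 14;  python3 - <<'E'
from h import *
c=ctrl.camera("side");d=ctrl.camera("top")
a=cv2.resize(c["color"][120:220,245:345],(400,400),interpolation=2);b=cv2.resize(d["color"][175:265,240:320],(356,400),interpolation=2)
cv2.imwrite("pics/i.png",np.hstack([a,b])[:,:,::-1])
E
```

```text
17.8 [-0.15 -0.06  2.27  0.63  0.3   0.62] [0.5545 0.0912 0.1331] [-0.62  0.65 -0.98] x,y,z [-4.1 28.9 83.6]
r0 0.08737081774845941 th0 80.06426324510468
[0, 3, -1, 0, 0, 4, 0, 0, 0, 3, 0, 0, 0, 4, -1, 0, 0, 4, 0, 0, 0, 3, 0, 0, 0, 4, 0, 0, -1, 3, 0, 0, 0, 3, 0, 0, -1, 4, 1, 0, 0, 3, 0, 0, -1, 4, 1, 0, -1, 3, 1, 0, -1, 3, 0, 0, -1, 3, 1, 0, -1, 3, 1, 0, -1, 3, 1, 0, -1, 3, 1, 0, -2, 3, 2, 0, -1, 3, 1, 0] [0.565 0.025 0.125]
```

View pics/i.png

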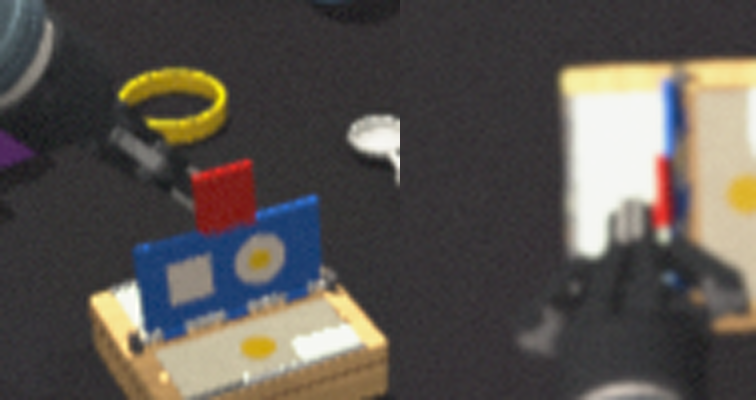

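Leaf is close to upright, the box still in place, and the force is near zero. I'll continue over the top.

Request:
arm_command(
  plan=[0, 3, -1, 0, 0, 4, 0, 0, 0, 3, 0, 0, 0, 4, -1, 0, 0, 4, 0, 0, 0, 3, 0, 0, 0, 4, 0, 0, -1, 3, 0, 0, 0, 3, 0, 0, -1, 4, 1, 0, 0, 3, 0, 0, -1, 4, 1, 0, -1, 3, 1, 0, -1, 3, 0, 0, -1, 3, 1, 0, -1, 3, 1, 0, -1, 3, 1, 0, -1, 3, 1, 0, -2, 3, 2, 0, -1, 3, 1, 0],
)

```text
time_s: 19.9
eef_pos: [0.5654, 0.0249, 0.1248]
eef_rot: [0.002, 0.931, 0.119, 0.346]
wrist_force: [-0.5, 0.2, -0.8]
opening: -0.003
```

```bash
python3 arc.py 160 18 80 12 0 12
```

```text
19.9 [-0.33 -0.03  2.26  0.87  0.38  0.25] [0.5654 0.0249 0.1248] [-0.48  0.24 -0.77] x,y,z [ -1.2 -38.2  75.3]
r0 0.08355883175359796 th0 125.07193278326862
[-1, 2, 1, 0, -2, 2, 1, 0, -1, 3, 2, 0, -1, 2, 1, 0, -2, 2, 1, 0, -1, 2, 2, 0, -2, 1, 1, 0, -1, 2, 2, 0, -2, 2, 1, 0, -2, 1, 2, 0, -1, 2, 1, 0, -2, 1, 2, 0, -1, 2, 2, 0, -2, 1, 2, 0, -2, 1, 1, 0, -2, 1, 2, 0, -1, 1, 2, 0, -2, 1, 2, 0] [ 0.569 -0.007  0.088]
```

Request:
arm_command(
  plan=[-1, 2, 1, 0, -2, 2, 1, 0, -1, 3, 2, 0, -1, 2, 1, 0, -2, 2, 1, 0, -1, 2, 2, 0, -2, 1, 1, 0, -1, 2, 2, 0, -2, 2, 1, 0, -2, 1, 2, 0, -1, 2, 1, 0, -2, 1, 2, 0, -1, 2, 2, 0, -2, 1, 2, 0, -2, 1, 1, 0, -2, 1, 2, 0, -1, 1, 2, 0, -2, 1, 2, 0],
)

```text
time_s: 21.7
eef_pos: [0.5693, -0.0071, 0.0881]
eef_rot: [0.002, 0.931, 0.119, 0.346]
wrist_force: [0.0, -0.0, 0.5]
opening: 0.0
```

```bash
python3 arc.py 178 16 72 11 0 12;  python3 - <<'E'
from h import *
c=ctrl.camera("side");d=ctrl.camera("top")
a=cv2.resize(c["color"][130:240,255:365],(400,400),interpolation=2);b=cv2.resize(d["color"][175:265,270:350],(356,400),interpolation=2)
cv2.imwrite("pics/j.png",np.hstack([a,b])[:,:,::-1])
E
```

```text
21.7 [-0.42  0.08  2.26  1.13  0.38 -0.09] [ 0.5693 -0.0071  0.0881] [ 0.03 -0.04  0.48] x,y,z [ -1.1 -70.4  38.6]
r0 0.07940529587115155 th0 159.88342544637172
[-1, 0, 1, 0, -1, 0, 1, 0, -1, 0, 2, 0, -1, 1, 1, 0, -1, 0, 1, 0, -1, 0, 1, 0, -1, 0, 2, 0, -1, 0, 1, 0, -1, -1, 1, 0, -1, 0, 1, 0, -1, 0, 1, 0, -1, 0, 1, 0, -1, 0, 2, 0, -1, 0, 1, 0, -1, -1, 1, 0, -1, 0, 1, 0] [ 0.57  -0.008  0.063]
```

View pics/j.png

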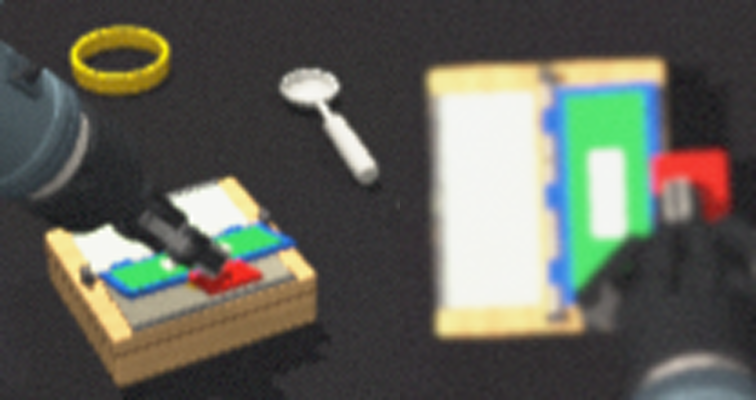

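The green face is showing, the leaf is at about 155–160°, and the box has not moved. I'll shift inward over the plate and press down slowly.

```bash
python3 arc.py 177 16 60 12 0 12
```

```text
21.8 [-0.42  0.08  2.26  1.13  0.38 -0.09] [ 0.5691 -0.0071  0.0878] [-0.04  0.25 -0.02] x,y,z [ -1.3 -70.5  38.3]
r0 0.0792753974454889 th0 160.10610549008803
[-1, -1, 1, 0, -1, 0, 2, 0, -1, -1, 1, 0, -1, -1, 1, 0, -1, 0, 1, 0, -1, -1, 1, 0, -1, -1, 2, 0, -1, -1, 1, 0, 0, 0, 1, 0, -1, -1, 1, 0, -1, -1, 1, 0, -1, -1, 1, 0, 0, -1, 1, 0, -1, -1, 1, 0, -1, -1, 1, 0, 0, -1, 1, 0] [0.568 0.004 0.065]
```

Request:
arm_command(
  plan=[-1, -1, 1, 0, -1, 0, 2, 0, -1, -1, 1, 0, -1, -1, 1, 0, -1, 0, 1, 0, -1, -1, 1, 0, -1, -1, 2, 0, -1, -1, 1, 0, 0, 0, 1, 0, -1, -1, 1, 0, -1, -1, 1, 0, -1, -1, 1, 0, 0, -1, 1, 0, -1, -1, 1, 0, -1, -1, 1, 0, 0, -1, 1, 0],
)

```text
time_s: 23.4
eef_pos: [0.5684, 0.0042, 0.0649]
eef_rot: [0.002, 0.931, 0.119, 0.346]
wrist_force: [-0.6, -0.6, 0.4]
opening: -0.003
```

Request:
arm_command(
  plan=[-1, 0, 1, 0, -1, 0, 1, 0, 0, 0, 0, 0],
)

```text
time_s: 23.7
eef_pos: [0.5683, 0.0038, 0.062]
eef_rot: [0.002, 0.931, 0.119, 0.346]
wrist_force: [-0.6, -0.4, 0.1]
opening: -0.002
```

Request:
arm_command(
  plan=[-1, 0, 1, 0, -1, 0, 1, 0, 0, 0, 0, 0],
)

```text
time_s: 24.0
eef_pos: [0.5681, 0.0035, 0.0593]
eef_rot: [0.002, 0.931, 0.119, 0.346]
wrist_force: [-0.2, 0.4, -0.1]
opening: 0.002
```

Request:
arm_command(
  plan=[-1, 0, 1, 0, 0, 0, 0, 0],
)

```text
time_s: 24.2
eef_pos: [0.568, 0.0034, 0.0579]
eef_rot: [0.002, 0.931, 0.119, 0.346]
wrist_force: [0.2, 0.5, 1.1]
opening: 0.0
```

Request:
arm_command(
  plan=[-1, 0, 1, 0, 0, 0, 0, 0],
)

```text
time_s: 24.4
eef_pos: [0.5683, 0.0033, 0.0571]
eef_rot: [0.002, 0.93, 0.119, 0.346]
wrist_force: [-4.1, 1.4, 7.7]
opening: 0.001
```

Request:
arm_command(
  plan=[-0.6, -0.1, 0.7, 0, 0, 0, 0, 0],
)

```text
time_s: 24.6
eef_pos: [0.5686, 0.0034, 0.0568]
eef_rot: [0.002, 0.93, 0.119, 0.347]
wrist_force: [-10.6, 0.5, 15.8]
opening: -0.003
```

```bash
python3 go.py "(.566,.003,.12)" "(.42,-.02,.25)"
```

```text
24.6 [-0.39  0.17  2.26  1.38  0.33 -0.33] [0.5686 0.0034 0.0568] [-10.57   0.53  15.83] 
 [[ 0.731  0.22   0.646]
 [ 0.224 -0.972  0.078]
 [ 0.645  0.087 -0.759]]
(.566,.003,.12) tool mm [ 38.8   5.3 -49.7]
(.42,-.02,.25) tool mm [ -28.     1.5 -194.8]
```

That is 16 N down, against the stop. Now release straight up and back away.

Request:
arm_command(
  plan=[0.5, 0, -1, 0, 1, 0, -1, 0, 3, 0, -4, 0, 6, 1, -8, 0, 10, 1, -13, 0, 10, 1, -13, 0, 8, 1, -11, 0, 0, 0, -15, 0, -3, 0, -22, 0, -4, 0, -28, 0, -4, 0, -28, 0, -4, 0, -28, 0, -4, 0, -28, 0, -3, 0, -15, 0, 0, 0, 0, 0],
)

```text
time_s: 26.1
eef_pos: [0.4425, -0.0148, 0.2319]
eef_rot: [0.004, 0.93, 0.119, 0.347]
wrist_force: [-0.1, -0.0, 0.0]
opening: 0.003
```

```bash
python3 go.py; python3 - <<'E'
from h import *
c=ctrl.camera("side");d=ctrl.camera("top")
a=cv2.resize(c["color"][150:250,260:360],(400,400),interpolation=2);b=cv2.resize(d["color"][175:265,265:355],(400,400),interpolation=2)
cv2.imwrite("pics/k.png",np.hstack([a,b])[:,:,::-1])
for q in masks(d,(0,150,100),(8,255,255)):
    r=cv2.minAreaRect(q)
    if 320<r[0][0]<370 and r[0][1]>150: print("tab",r,[plane(d,u,v,.05).round(4) for u,v in cv2.boxPoints(r)])
E
```

```text
26.1 [-0.68 -0.7   2.45  0.61  0.95  0.39] [ 0.4425 -0.0148  0.2319] [-0.06 -0.03  0.02] 
 [[ 0.73   0.218  0.647]
 [ 0.224 -0.972  0.074]
 [ 0.645  0.091 -0.758]]
tab ((338.5, 217.5), (17.0, 15.0), 90.0) [array([ 0.5924, -0.0065,  0.05  ]), array([ 0.5936, -0.0462,  0.05  ]), array([ 0.5486, -0.0473,  0.05  ]), array([ 0.5475, -0.0077,  0.05  ])]
```

View pics/k.png

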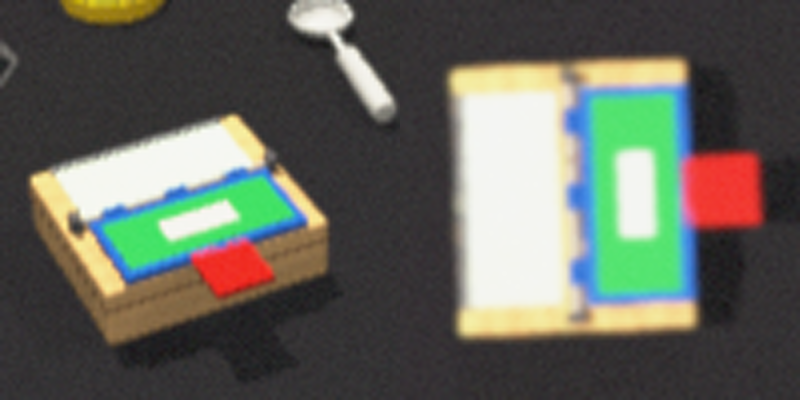

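Leaf lies flat, green side up, with the hand clear. The box may have turned slightly, so I'll measure it against the start.

```bash
python3 - <<'E'
from h import *
d=ctrl.camera("top");g0=cv2.imread("pics/a.png")[:,:,::-1]
for n,im in(("start",g0),("now",d["color"])):
    h=cv2.cvtColor(np.ascontiguousarray(im),cv2.COLOR_RGB2HSV)
    red=cv2.inRange(h,np.array((0,150,80)),np.array((8,255,255)))
    m=np.zeros(red.shape,np.uint8);m[170:270,250:355]=(im[170:270,250:355].max(2)>90)*255
    m=cv2.morphologyEx(m&~cv2.dilate(red,None),cv2.MORPH_OPEN,np.ones((5,5)))
    q=max(cv2.findContours(m,0,2)[0],key=cv2.contourArea);r=cv2.minAreaRect(q)
    M=cv2.moments(q);P=plane(d,M["m10"]/M["m00"],M["m01"]/M["m00"],.047)
    print(n,r,P.round(4))
E
```

```text
start ((304.2821960449219, 219.82176208496094), (62.587833404541016, 55.32406234741211), 84.2894058227539) [0.5618 0.0632 0.047 ]
now ((303.5783996582031, 219.37026977539062), (62.703975677490234, 54.520145416259766), 88.66777801513672) [0.5631 0.066  0.047 ]
```

```bash
python3 - <<'E'
from h import *
d=ctrl.camera("side")["color"];s=cv2.imread("pics/b.png")[:,:,::-1]
f=cv2.GaussianBlur(cv2.absdiff(d,s),(5,5),0).max(2)
for n,(a,b,x,y) in dict(ring=(270,130,305,160),spoons=(328,145,412,218),saucer=(393,225,460,275),jar=(420,278,466,340),caddy=(335,300,425,400),mug=(310,85,342,122)).items(): print(n,(f[b:y,a:x]>50).mean().round(3))
t=ctrl.camera("top")["color"];s=cv2.imread("pics/a.png")[:,:,::-1]
print("purple",(cv2.GaussianBlur(cv2.absdiff(t,s),(5,5),0).max(2)[230:305,125:215]>50).mean())
print(ctrl.get_obs()["wrist_force"]);print(ctrl.hand_in())
E
```

```text
ring 0.0
spoons 0.014
saucer 0.0
jar 0.0
caddy 0.0
mug 0.0
purple 0.0
[-0.60531273  0.41941299 -0.39385538]
the job is handed in; nothing more can be done
None
```

I swung the leaf over the spine and pressed it flat on the other half with its green face up, then backed away and handed in at about 26 s. The box did turn slightly along the way.

**Method:** I first leaned the tool about 40° by commanding it past its reach, high above the cart. That let the outside of the shut fingertips slip under the red tab. They pushed the tab up and over in a slow arc, then pressed on the plate inside the box's edge. Nothing was pinched.

**Last checks:**
- **Leaf:** the last picture shows it flat and green side up. The press met the stop at about 16 N, and after I backed off the force was about zero, so the robot is touching nothing.
- **Bystanders:** the ring, saucer, jar, caddy, mug and purple box show no change between the first and last pictures. The spoon area differs by 1.4% of its pixels. I didn't track that down, but nothing came near the spoons.

**What didn't go cleanly:**
- **Box moved a little:** it turned about 3–4° and its centre shifted about 3 mm. I think the sideways part of the pressing did some of this. I left it, because correcting it would have meant pushing the box.
- **Force spike:** the wrist force read about 135 N in total (98.7, 16.1 and 92.5 N by axis) when the arm ran into its reach limit in free air early on. That is above the 120 N limit if the limit counts the total force. It stayed under 20 N at every reading while touching the leaf.

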